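# Set the switched sockets for the night

## Task

Set the kitchen's socket bank for the night: with the fingertips, gently press the rocker switches so that the socket with the phone charger is switched off and the socket with the night light is switched on, in either order. A switch is on when the end of its rocker next to the outlet (the end with the small dot) is down, and off when the front end is down; each rocker snaps over and stays. Leave the other two switches as they are, do not pull at or knock the things plugged in, and do not disturb the things standing round the bank.

Things in the scene. Friction and masses are not known exactly. Their poses are not given: they have to be found in the camera images.
- charger_switch (a joint): tilt of the rocker switch of the socket that holds the phone charger: +0.2 rad = on (the end next to the outlet, with a dark dot, is down, the front end stands up), -0.2 rad = off (front end down). It starts on. About 3 N on the raised end, 13 to 17 mm from the middle, tips it past level; it then snaps over and stays
- light_switch (a joint): tilt of the rocker switch of the socket that holds the night light: +0.2 rad = on (the end next to the outlet, with a dark dot, is down, the front end stands up), -0.2 rad = off (front end down). It starts off. About 3 N on the raised end, 13 to 17 mm from the middle, tips it past level; it then snaps over and stays
- repeater_switch (a joint): tilt of the rocker switch of the socket that holds the Wi-Fi repeater: +0.2 rad = on (the end next to the outlet, with a dark dot, is down, the front end stands up), -0.2 rad = off (front end down). It starts on and must stay on. About 3 N on the raised end, 13 to 17 mm from the middle, tips it past level; it then snaps over and stays
- spare_switch (a joint): tilt of the rocker switch of the socket that is empty: +0.2 rad = on (the end next to the outlet, with a dark dot, is down, the front end stands up), -0.2 rad = off (front end down). It starts off and must stay off. About 3 N on the raised end, 13 to 17 mm from the middle, tips it past level; it then snaps over and stays
- charger_rocker (a point): middle of the top of the rocker of the socket that holds the phone charger, 48.8 mm above the worktop. x: along the rocker towards its outlet, whose centre is 68 mm away; y: along the row; z: up. The rocker is 34 mm (x) by 24 mm (y); its hollow top rises 0.1 rad to each end, so the raised end stands about 5 mm above this point and the pressed end 2 mm below it, 5 mm proud of the white face
- light_rocker (a point): middle of the top of the rocker of the socket that holds the night light, 48.8 mm above the worktop. x: along the rocker towards its outlet, whose centre is 68 mm away; y: along the row; z: up. The rocker is 34 mm (x) by 24 mm (y); its hollow top rises 0.1 rad to each end, so the raised end stands about 5 mm above this point and the pressed end 2 mm below it, 5 mm proud of the white face
- repeater_rocker (a point): middle of the top of the rocker of the socket that holds the Wi-Fi repeater, 48.8 mm above the worktop. x: along the rocker towards its outlet, whose centre is 68 mm away; y: along the row; z: up. The rocker is 34 mm (x) by 24 mm (y); its hollow top rises 0.1 rad to each end, so the raised end stands about 5 mm above this point and the pressed end 2 mm below it, 5 mm proud of the white face
- spare_rocker (a point): middle of the top of the rocker of the socket that is empty, 48.8 mm above the worktop. x: along the rocker towards its outlet, whose centre is 68 mm away; y: along the row; z: up. The rocker is 34 mm (x) by 24 mm (y); its hollow top rises 0.1 rad to each end, so the raised end stands about 5 mm above this point and the pressed end 2 mm below it, 5 mm proud of the white face
- socket_bank: low fixed housing with grey end caps, 136 mm (x) by 245 mm (y), 43 mm high, with four white socket modules side by side along y, 56 mm apart, in changing order, faces 42 mm above the worktop; each has a round 40 mm outlet at the back and a grey rocker switch at the front. Origin: centre of the underside; x points from the rockers to the outlets
- charger: phone charger, a white block 42 mm (x) by 34 mm (y), standing 38.5 mm above the face of its socket, with two small slots in its top; plugged in. Origin: on the face, centre of its outlet; its front is 47 mm from the rocker's middle
- night_light: night light, a round white dome on a grey disc, 42 mm across, standing 41.5 mm above the face of its socket; plugged in. Origin: on the face, centre of its outlet
- repeater: Wi-Fi repeater, a white block 44 mm (x) by 30 mm (y) with two black stub aerials at its sides (46 mm over them), standing 49.5 mm above the face of its socket; plugged in. Origin: on the face, centre of its outlet
- mug_1: dark green mug, 82 mm across, 89 mm high, loose, standing to the left of the bank. Origin: underside
- pepper_mill: pepper shaker with a grey cap, 44 mm across, 90 mm high, loose, standing to the right of the bank. Origin: underside
- teaspoon_1: teaspoon, 130 mm long, 11 mm high, loose, lying in front of the bank. Origin: underside
- lemon_1: lemon, 78x55x56 mm, loose, lying on the worktop to the right of the bank. Origin: underside

How it is judged:
By the outcome, as a careful person would: the job done as asked, in the order asked, and still so for the second after the job is handed in, with the robot touching nothing.
It also fails if it takes over 32 s, if anything falls off the work surface, if the arm or the gripper's body presses on something with over 40 N, if the wrist force passes 120 N, or if a joint passes its speed limit or range.

## Robot

A 6-joint arm with a two-finger parallel gripper is mounted at the origin on a cart in front of the work surface, level with it; the furniture and walls round the work are solid. World frame = base frame: x ahead of the robot, y to its left, z up, the work surface at z = 0. Lengths are in m, angles in rad, forces in N, time in s.
With the tool pointing down it reaches from about 0.35 to 0.775 m from the base axis. Payload 5.5 kg.
Tool frame: the origin (TCP) lies between the finger pads; the fingertips stand 22 mm ahead of it and the grasp point (between the pads) lies 3 mm ahead of it; z points along the fingers, y is the line along which they close (so a half turn about z gives the same grasp; the last joint's range is limited). The gripper opens to 85 mm and grips with 20 to 120 N. Pads are 22 mm wide; open, the fingers measure 114 mm over their backs; the gripper's body (76 mm by 85 mm) begins 54 mm behind the grasp point. The pads swing forward as they close: fully open they stand 13 mm farther back than shut.
Start: joints at [1.123, 0.313, 0.046, 1.304, 0, 1.431], TCP at [0.174, 0.548, 0.253] pointing down, gripper open.
Joint ranges: [-2.76, 2.76], [-0.86, 1.69], [-1.03, 1.26], [-2.2, 2.34], [-1.47, 1.5], [-3.14, 3.14]. Speed limits (rad/s): [2.57, 2.57, 3.14, 3.14, 3.14, 3.14].

## Interface

Orientations are given as a unit quaternion [w, x, y, z].
In Python, from workcell import env, job, read_camera gives the robot as it stands (env), with the cameras as plain functions and the job (job).
- The arm moves only by the tool hand_motion, called after ">>>" as name(argument=value, ...) on one line, values as JSON. Schema: {"type":"object","properties":{"increments":{"type":"object","properties":{"x":{"type":"array","items":{"type":"number"},"minItems":1,"maxItems":8},"y":{"type":"array","items":{"type":"number"},"minItems":1,"maxItems":8},"z":{"type":"array","items":{"type":"number"},"minItems":1,"maxItems":8},"drx":{"type":"array","items":{"type":"number"},"minItems":1,"maxItems":8},"dry":{"type":"array","items":{"type":"number"},"minItems":1,"maxItems":8},"drz":{"type":"array","items":{"type":"number"},"minItems":1,"maxItems":8}},"additionalProperties":false,"required":["x","y","z","drx","dry","drz"]},"jaw":{"type":"number"},"clamp_n":{"type":"number"},"only":{"type":"string"},"quiet":{"type":"boolean"},"lines":{"type":"string"}},"required":["increments"],"additionalProperties":false}. increments is an object with one list for each field, all of the same length, 1 to 8, a row being the entries at one place: x, y, z (the shift in fractions of the full range, 1 being 1 m), drx, dry, drz (a rotation vector in shares of 120 degrees (1.0 is 120 degrees)); each row is the pose to reach, as a shift and turn from the pose commanded when the call began, along the tool's axes at that moment; what a row does not reach only later rows make up. A row lasts 1/8 s, in which the tool goes at most 0.0625 m and 0.188 rad, less where a joint would pass 70% of its speed; a pose out of reach is approached as far as the arm can. jaw is the finger opening in m, set as the call begins (left out keeps the last). The fingers move at their own pace and stop on an object; clamp_n is the grip in N (left out, the last holds). Time passes only in rows, so rows that do not move let the fingers close. The tool returns the time, the measured TCP pose, the force, the opening and the grip force at its end. only (a regular expression) keeps the lines of the reply that match it, lines (a string "A,B") keeps lines A to B, and quiet returns only ok. Shift and turn numbers lie between -1 and 1, and a call with a number outside is refused. Input that does not fit is refused with a message, and nothing moves.
- env.get_state(): the state, without advancing time (a new reading comes with each control period).
- read_camera(name): name is "scene" or "top" or "wrist"; returns a dict with "image" (400x640x3 uint8, red, green, blue), "K" (3x3 intrinsics, pixels), "R" (3x3) and "t" (3): a world point X has camera coordinates R X + t. Camera axes: x right, y down, z forward; pixel columns grow to the right and rows downward; lengths in m; the calibration is good to about 2 mm. A picture is of the moment at which its call begins. There is no depth.
- job.hand_in(): hands the job in; it is judged then, once.
The state is a dict: "clock": time; "joint_pos": joint angles; "qvel": joint speeds; "tau": joint torques, N m; "tcp_pos": TCP position; "orientation": TCP orientation; "wrist_force": force on the tool from outside, world axes, zero at the start; "ft_torque": the same for the moment, N m; "finger_gap": finger opening in m; "grip_force": force on a finger pad.
Only numpy, scipy, OpenCV 4.12 (cv2) and the standard library are available. Lean on these libraries where they do the work, as an engineer would, in place of code of your own. Each camera call takes 0.05 s, during which the arm holds its last target. There are 200 camera calls.

## Working session

There is one attempt and no reset: what is moved stays moved. The work goes in short steps, Python scripts to look and compute and a tool call to move; the robot and the scene stay as the last step left them, time stands still between calls to the robot, and variables do not carry over. Pictures are saved under pics/ and viewed, at most 10 in all, crops included, and the job is handed in when it is done.

```bash
mkdir -p pics; ls; python3 - <<'E'
from workcell import env, job, read_camera
import cv2
s=env.get_state();print(s['clock'],s['tcp_pos'],s['orientation'],s['finger_gap'])
for n in("top","scene"):
    c=read_camera(n);cv2.imwrite(f"pics/{n}0.png",c["image"][:,:,::-1]);print(c["K"].tolist(),c["R"].tolist(),c["t"].tolist())
E
```

```text
pics
workcell.py
0.0 [0.17401317 0.54753363 0.25241273] [-2.59798075e-04  1.53304581e-01  9.88178558e-01 -8.80778943e-04] 0.08549241727704504
[[390.89047467062846, 0.0, 316.94087485195297], [0.0, 390.89047467062846, 199.58578823317742], [0.0, 0.0, 1.0]] [[0.023893584031258772, -0.9995926551421693, 0.015608344818376696], [-0.9814521266351802, -0.026424845788591386, -0.1898774621916234], [0.19021256468862252, -0.0107819901167333, -0.981683721431551]] [0.1165270780797203, 0.5434813418914601, 1.0703920811392034]
[[363.1575217543926, 0.0, 313.4149565987609], [0.0, 363.1575217543926, 206.34361855867277], [0.0, 0.0, 1.0]] [[0.8904271872594286, -0.4549494265586944, -0.012666627932399812], [-0.2378908988194028, -0.4415129558906389, -0.8651440516119887], [0.38800430983193884, 0.7733610599549385, -0.5013634674537173]] [-0.40575502205168035, 0.24183509455864907, 0.6809320627679243]
```

View pics/top0.png

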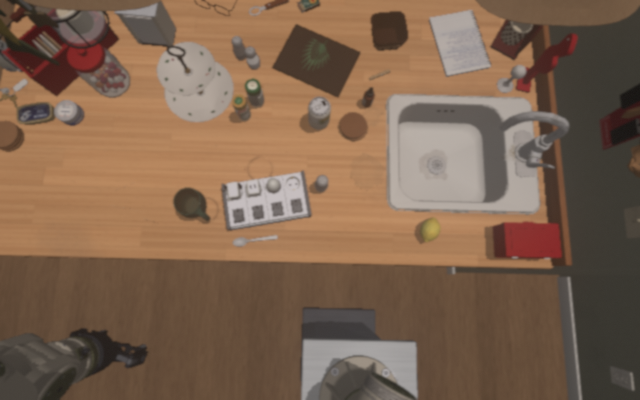

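View pics/scene0.png

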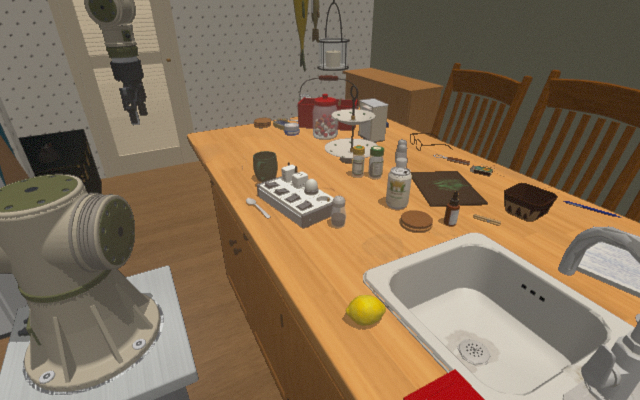

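The bank lies at about px (222–310, 173–230) in the top view. The mug is left of it, the shaker right and the spoon in front. Next I zoom in and compute the positions.

```bash
cat > h.py <<'E'
import numpy as np
def ray(c,u,v,z):
    K,R,t=map(np.array,(c["K"],c["R"],c["t"]));C=-R.T@t
    d=R.T@np.linalg.inv(K)@[u,v,1];return C+d*(z-C[2])/d[2]
def proj(c,X):
    p=np.array(c["K"])@(np.array(c["R"])@X+c["t"]);return p[:2]/p[2]
E
python3 - <<'E'
from workcell import env, job, read_camera
import cv2,numpy as np
from h import *
c=read_camera("top");s=read_camera("scene")
a=cv2.resize(c["image"][160:255,170:340],None,fx=4.7,fy=4.7,interpolation=cv2.INTER_CUBIC)[:,:799]
b=cv2.resize(s["image"][150:235,240:355],None,fx=3.5,fy=3.5,interpolation=cv2.INTER_CUBIC)
cv2.imwrite("pics/topz.png",a[:,:,::-1]);cv2.imwrite("pics/scz.png",b[:,:,::-1])
for p in [(238,214),(257,212),(277,209),(296,206)]: print(p,ray(c,*p,.0488))
g=cv2.cvtColor(c["image"],cv2.COLOR_RGB2HSV)[165:235,215:315]
m=((g[...,1]<60)).astype(np.uint8)
n,l,st,ce=cv2.connectedComponentsWithStats(m);print(st[:6].tolist())
i=1+st[1:,4].argmax();q=cv2.minAreaRect(np.argwhere(l==i)[:,::-1].astype(np.float32));print(q, [ray(c,x+215,y+165,.043).round(4) for x,y in cv2.boxPoints(q)])
E
```

```text
(238, 214) [0.49298649 0.35387148 0.0488    ]
(257, 212) [0.50016679 0.30024683 0.0488    ]
(277, 209) [0.51034089 0.24370908 0.0488    ]
(296, 206) [0.52048529 0.18977337 0.0488    ]
[[0, 0, 100, 70, 3195], [8, 7, 88, 58, 3805]]
((50.56907653808594, 35.36282730102539), (46.52937316894531, 84.15734100341797), 81.51105499267578) [array([0.5817, 0.4111, 0.043 ]), array([0.6258, 0.1709, 0.043 ]), array([0.4902, 0.1471, 0.043 ]), array([0.4484, 0.3822, 0.043 ])]
```

View pics/topz.png

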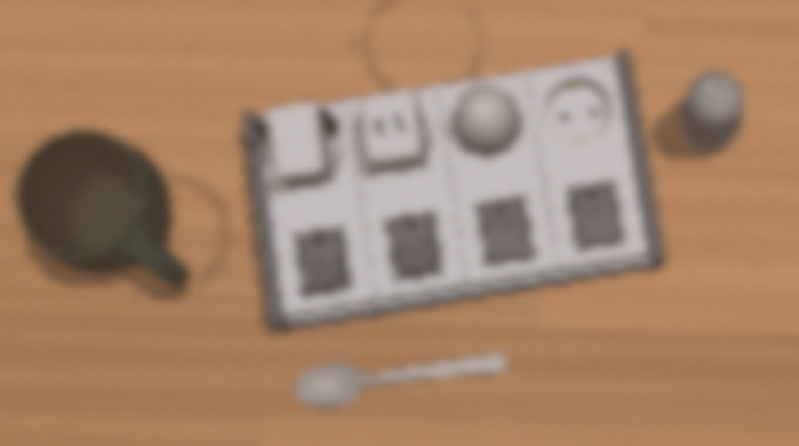

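View pics/scz.png

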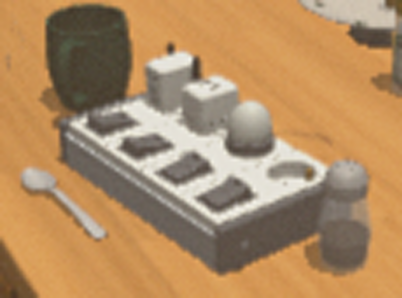

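Left to right the modules are the repeater (aerials), charger (slots), night light (dome) and spare. So the charger's rocker is the 2nd, at about px (258,212), and the light's is the 3rd, at about (278,209). Now I locate them precisely and compute the moves.

```bash
cat >> h.py <<'E'
import cv2
from scipy.spatial.transform import Rotation as Ro
def rockers(c,seeds,thr,off=20):
    g=cv2.cvtColor(c["image"],cv2.COLOR_RGB2HSV);m=((g[...,2]<thr)&(g[...,1]<70)).astype(np.uint8)
    n,l,st,ce=cv2.connectedComponentsWithStats(m);out=[]
    for s in seeds:
        i=l[int(s[1]),int(s[0])];out.append((st[i].tolist(),ce[i].round(1),ray(c,*ce[i],.0488).round(4)))
    return out
def rel(st,X,yaw):
    w,x,y,z=st["orientation"];R=Ro.from_quat([x,y,z,w])
    xt=-np.array([np.cos(yaw),np.sin(yaw),0]);zt=np.array([0,0,-1.]);T=np.c_[xt,np.cross(zt,xt),zt]
    return (R.inv().apply(X-np.array(st["tcp_pos"]))).round(4),(R.inv()*Ro.from_matrix(T)).as_rotvec().round(4)
E
python3 - <<'E'
from workcell import env, job, read_camera
from h import *
c=read_camera("top")
P=[]
for r in rockers(c,[(238.5,215.5),(258,212),(277.5,209),(296.5,206)],130): print(r);P.append(r[2])
P=np.array(P);d=P[0]-P[3];yaw=np.arctan2(-d[0],d[1]);print(yaw,np.linalg.norm(d))
bx=np.array([np.cos(yaw),np.sin(yaw),0]);by=np.array([-bx[1],bx[0],0]);M=P.mean(0)
for n,k,o in(("ch",.5,-.015),("li",-.5,.015)):
    X=M+by*.056*k+bx*o;X[2]=.15;print(n,X,rel(env.get_state(),X,yaw))
E
```

```text
([234, 209, 10, 14, 117], array([238.3, 215.3]), array([0.4893, 0.3527, 0.0488]))
([253, 206, 10, 13, 114], array([257.6, 211.9]), array([0.5005, 0.2986, 0.0488]))
([272, 203, 11, 13, 113], array([276.9, 208.7]), array([0.5111, 0.2439, 0.0488]))
([291, 199, 11, 14, 111], array([296.2, 205.4]), array([0.5223, 0.1893, 0.0488]))
0.19927791056784447 0.16669901019502187
ch [0.48555393 0.29560145 0.15      ] (array([-0.3732, -0.1459,  0.103 ]), array([-8.000e-04, -3.000e-04, -5.071e-01]))
li [0.52604607 0.24664855 0.15      ] (array([-0.4266, -0.1803,  0.103 ]), array([-8.000e-04, -3.000e-04, -5.071e-01]))
```

The rows are not in the units I measure in: turns go in shares of 120 degrees. I convert before sending: -0.507 rad / 2.0944 = -0.2421.

>>> hand_motion(increments={"x":[-0.06, -0.12, -0.18, -0.24, -0.3, -0.35, -0.373, -0.373], "y":[-0.023, -0.046, -0.07, -0.093, -0.117, -0.135, -0.146, -0.146], "z":[0, 0, 0, 0.01, 0.02, 0.03, 0.04, 0.04], "drx":[0, 0, 0, 0, 0, 0, 0, 0], "dry":[0, 0, 0, 0, 0, 0, 0, 0], "drz":[-0.0477, -0.0955, -0.1432, -0.191, -0.2421, -0.2421, -0.2421, -0.2421]}, jaw=0, clamp_n=20)

```text
clock: 1.25
tcp_pos: [0.4864, 0.294, 0.212]
orientation: [-0.001, -0.098, 0.995, -0.0]
wrist_force: [0.1, 0.3, 0.2]
finger_gap: -0.0003
grip_force: 0.0
```

```bash
python3 - <<'E'
from workcell import env, job, read_camera
from h import *
s=env.get_state();print(s['clock'],s['tcp_pos'],s['orientation'],s['joint_pos'],s['wrist_force'])
c=read_camera("wrist");cv2.imwrite("pics/w1.png",c["image"][:,:,::-1])
yaw=.1993
for X in([.5005,.2986,.0488],[.5111,.2439,.0488]):print(proj(c,np.array(X)))
E
```

```text
1.25 [0.48638739 0.29399807 0.21199732] [-1.00070748e-03 -9.75201371e-02  9.95232994e-01 -3.31678629e-04] [ 4.02472405e-01  3.16599669e-01 -5.08875223e-02  1.20541737e+00
 -3.21580490e-05  2.07121580e-01] [0.11703493 0.29283165 0.21421193]
[318.30469694 201.59174417]
[263.52342423 201.41737139]
```

View pics/w1.png

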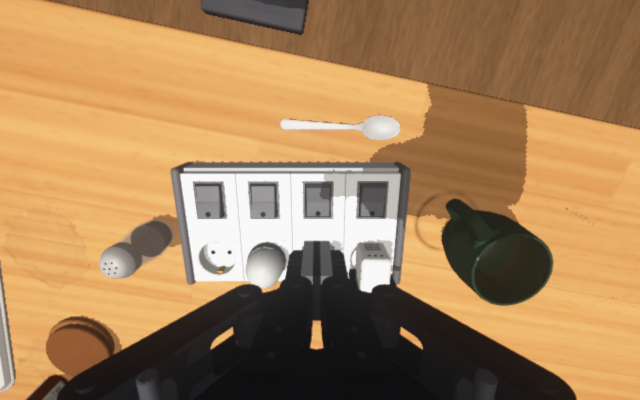

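The wrist view confirms the rocker positions within about 1 px: charger rocker (318,200), light rocker (263,201). Next I work out the descent.

```bash
python3 - <<'E'
from workcell import env, job, read_camera
from h import *
s=env.get_state()
print(rel(s,np.array([.4855,.2956,.082]),.1993),rel(s,np.array([.526,.2466,.082]),.1993))
E
```

```text
(array([-0.0003,  0.0005,  0.1307]), array([ 0.0001, -0.0017, -0.0022])) (array([-0.0304, -0.0555,  0.1306]), array([ 0.0001, -0.0017, -0.0022]))
```

>>> hand_motion(increments={"x":[0, 0, 0, 0, 0, 0], "y":[0, 0, 0, 0, 0, 0], "z":[0.04, 0.08, 0.11, 0.125, 0.13, 0.13], "drx":[0, 0, 0, 0, 0, 0], "dry":[0, 0, 0, 0, 0, 0], "drz":[0, 0, 0, 0, 0, 0]})

```text
clock: 2.05
tcp_pos: [0.4858, 0.2965, 0.0842]
orientation: [0.001, -0.1, 0.995, 0.0]
wrist_force: [-0.2, -0.5, -0.3]
finger_gap: 0.0001
grip_force: 0.0
```

>>> hand_motion(increments={"x":[0, 0, 0, 0], "y":[0, 0, 0, 0], "z":[0.002, 0.004, 0.006, 0.006], "drx":[0, 0, 0, 0], "dry":[0, 0, 0, 0], "drz":[0, 0, 0, 0]})

```text
clock: 2.55
tcp_pos: [0.4854, 0.2958, 0.0772]
orientation: [-0.0, -0.099, 0.995, 0.0]
wrist_force: [-0.6, 1.2, 0.6]
finger_gap: -0.0002
grip_force: 0.0
```

>>> hand_motion(increments={"x":[0, 0, 0], "y":[0, 0, 0], "z":[0.0015, 0.003, 0.003], "drx":[0, 0, 0], "dry":[0, 0, 0], "drz":[0, 0, 0]})

```text
clock: 2.92
tcp_pos: [0.4854, 0.2959, 0.0744]
orientation: [-0.0, -0.099, 0.995, 0.0]
wrist_force: [-1.0, -0.9, 1.5]
finger_gap: -0.0
grip_force: 1.1
```

>>> hand_motion(increments={"x":[0, 0, 0], "y":[0, 0, 0], "z":[0.0015, 0.003, 0.003], "drx":[0, 0, 0], "dry":[0, 0, 0], "drz":[0, 0, 0]})

```text
clock: 3.3
tcp_pos: [0.4854, 0.2958, 0.071]
orientation: [-0.0, -0.099, 0.995, -0.0]
wrist_force: [-0.4, 0.2, 0.1]
finger_gap: -0.0001
grip_force: 0.0
```

>>> hand_motion(increments={"x":[0, 0], "y":[0, 0], "z":[0.001, 0.001], "drx":[0, 0], "dry":[0, 0], "drz":[0, 0]})

```text
clock: 3.55
tcp_pos: [0.4855, 0.2959, 0.0702]
orientation: [-0.0, -0.099, 0.995, 0.0]
wrist_force: [-0.2, -0.0, -0.0]
finger_gap: 0.0002
grip_force: 0.0
```

Force rose and then dropped to zero, so the rocker snapped. I lift, move over the light's rocker and check with the camera.

>>> hand_motion(increments={"x":[0, 0, 0, -0.015, -0.03, -0.03, -0.03], "y":[0, 0, 0, -0.028, -0.056, -0.056, -0.056], "z":[-0.04, -0.08, -0.1, -0.1, -0.1, -0.1, -0.1], "drx":[0, 0, 0, 0, 0, 0, 0], "dry":[0, 0, 0, 0, 0, 0, 0], "drz":[0, 0, 0, 0, 0, 0, 0]})

```text
clock: 4.42
tcp_pos: [0.5256, 0.247, 0.1701]
orientation: [-0.0, -0.099, 0.995, 0.0]
wrist_force: [-0.9, -0.2, -0.3]
finger_gap: -0.0001
grip_force: 0.0
```

```bash
python3 - <<'E'
from workcell import env, job, read_camera
from h import *
c=read_camera("wrist");a=c["image"][150:300,150:420]
cv2.imwrite("pics/w2.png",cv2.resize(a,None,fx=2.9,fy=2.9,interpolation=cv2.INTER_CUBIC)[:,:,::-1])
print([proj(c,np.array(X)) for X in([.5005,.2986,.0488],[.5111,.2439,.0488])])
print(rel(env.get_state(),np.array([.526,.2466,.077]),.1993))
E
```

```text
[array([381.78350298, 183.66180045]), array([316.32236923, 183.23860402])]
(array([-0.0005, -0.0008,  0.0932]), array([ 0.0003, -0.0006,  0.0003]))
```

View pics/w2.png

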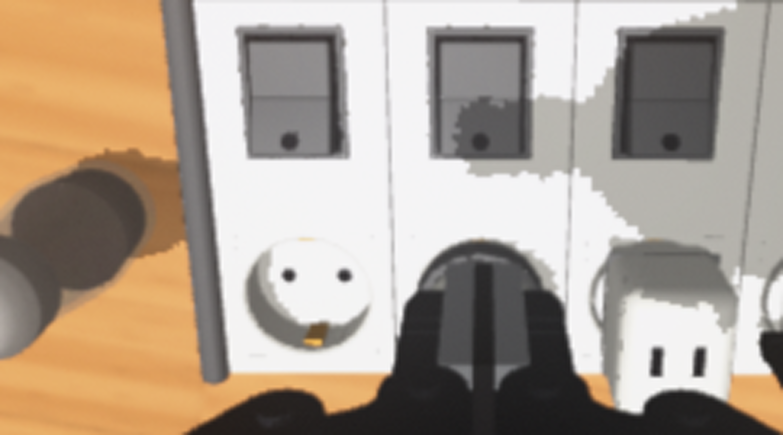

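The charger's rocker (crop 670,95) now has the same "off" look as the spare and the light. Now I press the light's outlet end.

>>> hand_motion(increments={"x":[0, 0, 0, 0, 0], "y":[-0.0005, -0.0005, -0.0005, -0.0005, -0.0005], "z":[0.04, 0.075, 0.088, 0.093, 0.093], "drx":[0, 0, 0, 0, 0], "dry":[0, 0, 0, 0, 0], "drz":[0, 0, 0, 0, 0]})

```text
clock: 5.1
tcp_pos: [0.5265, 0.2469, 0.0781]
orientation: [0.001, -0.1, 0.995, 0.0]
wrist_force: [0.4, -0.5, -0.0]
finger_gap: 0.0004
grip_force: 0.0
```

>>> hand_motion(increments={"x":[0, 0, 0], "y":[0, 0, 0], "z":[0.0015, 0.003, 0.003], "drx":[0, 0, 0], "dry":[0, 0, 0], "drz":[0, 0, 0]})

```text
clock: 5.48
tcp_pos: [0.5267, 0.2466, 0.075]
orientation: [0.001, -0.099, 0.995, 0.0]
wrist_force: [0.5, 0.0, 1.7]
finger_gap: -0.0003
grip_force: 1.0
```

>>> hand_motion(increments={"x":[0, 0, 0], "y":[0, 0, 0], "z":[0.0015, 0.003, 0.003], "drx":[0, 0, 0], "dry":[0, 0, 0], "drz":[0, 0, 0]})

```text
clock: 5.85
tcp_pos: [0.5253, 0.2462, 0.0707]
orientation: [-0.001, -0.099, 0.995, -0.0]
wrist_force: [-0.5, -0.8, -0.4]
finger_gap: -0.0001
grip_force: 0.0
```

>>> hand_motion(increments={"x":[0, 0], "y":[0, 0], "z":[0.001, 0.001], "drx":[0, 0], "dry":[0, 0], "drz":[0, 0]})

```text
clock: 6.1
tcp_pos: [0.5258, 0.2464, 0.07]
orientation: [-0.0, -0.099, 0.995, -0.0]
wrist_force: [-0.3, 0.5, -0.3]
finger_gap: 0.0001
grip_force: 0.0
```

>>> hand_motion(increments={"x":[0, 0, 0, 0, 0, 0], "y":[0, 0, 0, 0, 0, 0], "z":[-0.04, -0.08, -0.12, -0.14, -0.14, -0.14], "drx":[0, 0, 0, 0, 0, 0], "dry":[0, 0, 0, 0, 0, 0], "drz":[0, 0, 0, 0, 0, 0]})

```text
clock: 6.85
tcp_pos: [0.5255, 0.2462, 0.2092]
orientation: [-0.001, -0.099, 0.995, -0.0]
wrist_force: [-0.4, -0.3, -0.5]
finger_gap: 0.0002
grip_force: 0.0
```

```bash
python3 - <<'E'
from workcell import env, job, read_camera
from h import *
c=read_camera("wrist");a=c["image"][130:300,150:500]
cv2.imwrite("pics/w3.png",cv2.resize(a,None,fx=2.28,fy=2.28,interpolation=cv2.INTER_CUBIC)[:,:,::-1])
E
```

```text
(no output)
```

View pics/w3.png

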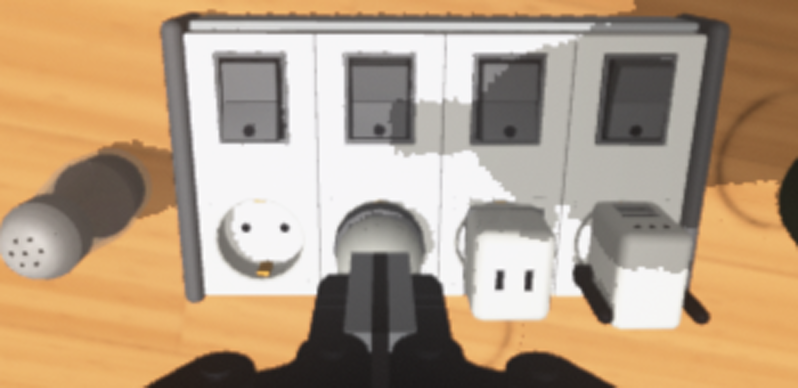

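The picture is ambiguous for the light's rocker, so I zoom on all four rockers and put the pre-press view under them.

```bash
python3 - <<'E'
from workcell import env, job, read_camera
from h import *
c=read_camera("wrist");a=c["image"][145:200,235:460]
c2=read_camera("scene");b=c2["image"][170:220,255:325]
b0=cv2.imread("pics/scene0.png")[170:220,255:325,::-1]
f=lambda i,w,h:cv2.resize(i,(w,h),interpolation=cv2.INTER_CUBIC)
o=np.vstack([f(a,800,196),np.hstack([f(b0,400,286),f(b,400,286)])])
cv2.imwrite("pics/w4.png",o[:,:,::-1])
E
```

```text
(no output)
```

View pics/w4.png

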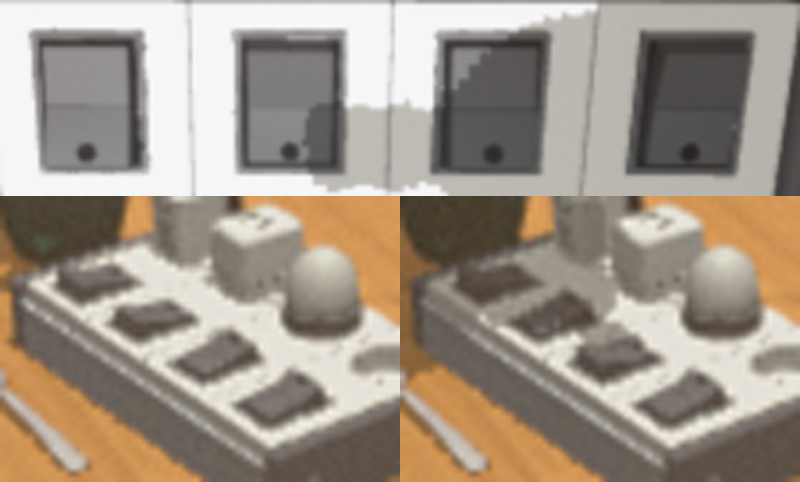

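In the scene view, the charger's rocker now has the spare's "off" shape. The light's has the "on" shape the charger had at the start. The other two rockers and the objects look unchanged.

```bash
python3 -c "
from workcell import env, job, read_camera
print(job.hand_in())"
```

```text
the job is handed in; nothing more can be done
None
```

The charger's socket is switched off and the night light's is switched on; the job is handed in, and the last pictures show the other two switches and the things round the bank unchanged.

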